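# Lock the tilting weld fixture with its linch pin

## Task

Set the tilting plate of the weld fixture to its working angle: raise it to 35 degrees, where the hole in the plate's ear lines up with the locking pin in the post. Then push the pin fully home through the ear and, once it is home, flip the pin's sprung ring right over the post so that it snaps shut past the pin's end. Do not disturb the tools and other things lying about, and do not force the plate far beyond its angle.

Things in the scene. Friction and masses are not known exactly. Their poses are not given: they have to be found in the camera images.
- fixture: tilting weld fixture, fixed to the bench: steel base 180 x 200 mm, a hinged aluminium work plate on it, a post with a locking pin at its left (+y) edge. Origin on the bench under it; x points to the plate's hinge (far side), y to post and pin, z up. In this frame the hinge lies along y at x 80, z 50 mm; the pin's axis along y at x 29, z 134 mm
- post_top (a point): top centre of the fixed dark steel post that carries the pin: 26 mm (fixture x) by 24 mm (y), its top 152 mm above the bench, 18 mm above the pin's axis; between the pin's head and the ear, at x 29, y 95 mm of the fixture
- plate (a joint): tilt of the work plate (rad): 0 lying level, grows as its near edge with the bar is raised; range 0 to 1.2. Stiff friction hinge, stays wherever it is left; raising it takes about 8 to 13 N at the bar, pushing it down 3 to 5 N. The hole in its ear is in line with the pin at 0.61 rad (35 deg)
- bar_mid (a point): middle of the round lifting bar at the near edge of the work plate: steel, 16 mm thick, 110 mm long along the fixture's y, 50 mm high above the bench when the plate is level, 205 mm from the hinge, with a gap of 37 mm between it and the plate's edge. It can slip round in a grip
- plate_hinge (a point): middle of the plate's hinge axis; the bar moves on an arc about it, turning about its y axis. The plate is 160 x 160 mm, 8 mm thick, with a folded sheet-metal corner piece (70 x 70 mm, 30 mm high) fixed on its right half
- ear_hole (a point): centre of the 21 mm round hole in the ear, an upright steel plate 36 mm wide, 56 mm high, 12 mm thick, standing on the left (+y) edge of the work plate; moves with the plate. The pin goes through it along y
- pin (a joint): how far the locking (linch) pin is pushed in (m): 0 to 0.005 at the start (its tip still inside the post), 0.040 fully home, head 3 mm off the post. It slides along the fixture's -y in the post and cannot fall out; it needs about 3 to 5 N, and stops against the ear if the hole is not in line (about 2 deg of play; the round tip finds its own way within about 3 deg)
- pin_head (a point): centre of the outer (+y) face of the pin's head, a 24 mm steel cube; the face to push on. It can be reached from above through the parked ring. The head's middle, on which the ring is hinged, lies 12 mm behind it towards -y, at fixture y = 162 mm less the pin's travel
- pin_tip (a point): the free, round end of the pin: 14 mm thick, 74 mm from the head's middle; when home it stands 20 mm out of the ear, above the plate
- ring (a joint): angle of the sprung ring on the pin's head (rad), about an axis along the fixture's x: 0 parked, level, pointing away from the pin (+y); 1.57 straight up; 3.25 closed, its end bar just beyond and a little below the pin's tip. An over-centre spring holds it at either stop; it takes up to 3 N at the end bar to turn it, and once past straight up (over 1.6) it snaps shut by itself if the pin is home
- ring_end (a point): middle of the ring's straight end bar (round steel, 8 mm thick, 36 mm long along the fixture's x), 86 mm from the ring's hinge in the pin's head. The ring is a D-shaped loop of 8 mm wire, 74 mm wide outside, 58 mm inside, so that it passes either side of the post and ear
- tin: closed round metal tin, 68 mm across, 85 mm high, standing; origin under its centre. Bystander
- wrench: steel open-end wrench, 190 mm, lying; origin under its middle. Bystander
- hammer: hammer, 260 mm, lying; origin under its middle. Bystander
- brush: hand brush, 200 mm, lying; origin under its middle. Bystander
- frame: flat rectangular frame of steel bar, 240 x 180 mm, 12 mm high, lying; origin under its centre. Bystander
- square: grey three-sided welding magnet square, about 100 x 105 mm, 16 mm high, lying; origin under its longer leg. Bystander

How it is judged:
By the outcome, as a careful person would: the job done as asked, in the order asked, and still so for the second after the job is handed in, with the robot touching nothing.
It also fails if it takes over 72 s, if anything falls off the work surface, if the arm or the gripper's body presses on something with over 40 N, if the wrist force passes 120 N, or if a joint passes its speed limit or range.

## Robot

A 7-joint arm with a two-finger parallel gripper is mounted at the origin on the work surface. World frame = base frame: x ahead of the robot, y to its left, z up, the work surface at z = 0. Lengths are in m, angles in rad, forces in N, time in s.
With the tool pointing down it reaches from about 0.425 to 0.825 m from the base axis. Payload 3.6 kg.
Tool frame: the origin (TCP) lies midway between the tips of the shut fingers; the grasp point (between the pads) lies 19 mm behind it (tcp_to_grasp is the distance from the TCP to the grasp point, in m); z points along the fingers, y is the line along which they close (so a half turn about z gives the same grasp; the last joint's range is limited). The gripper opens to 85 mm and grips with 20 to 120 N. Pads are 22 mm wide; open, the fingers measure 114 mm over their backs; the gripper's body (76 mm by 85 mm) begins 54 mm behind the grasp point. The pads swing forward as they close: fully open they stand 13 mm farther back than shut.
Start: joints at [-1.131, 0.615, -0.013, 1.423, 0.008, 1.103, -0.04], TCP at [0.292, 0.581, 0.231] pointing down, gripper open.
Joint ranges: [-3.12, 3.12], [-0.3, 2.06], [-1.34, 1.32], [0.26, 2.42], [-1.36, 4.5], [0.01, 1.98], [-2.84, 2.84]. Speed limits (rad/s): [2.79, 2.79, 3.14, 3.14, 3.14, 3.14, 3.14].

## Interface

Orientations are given as a unit quaternion [x, y, z, w].
In Python, from rig import observe, camera, job_done, search_frame, mark_of, tcp_to_grasp gives the robot as it stands. The module is installed in compiled form; this text tells all that it offers.
- The arm moves only by the tool drive_tool, never from a script. Its argument "moves" is a list of rows, each an object of numbers: "x", "y", "z": the shift along the tool's x, y, z in units of 25 mm (1.0 is 25 mm); "rx", "ry", "rz": the turn, a rotation vector about the tool's x, y, z in units of 6 degrees (1.0 is 6 degrees); "claw": the opening, from 0 (shut) to 1 (fully open). In form: [{"x": .., "y": .., "z": .., "rx": .., "ry": .., "rz": .., "claw": ..}, ...]. A call has exactly 5 rows; each row shifts and turns the commanded pose from where the row before left it, along the tool's axes as they then stand; what a row does not reach is not made up. A row lasts 1/12 s, in which the tool goes at most 41.7 mm and 7.16 degrees, less where a joint would pass 70% of its speed; a pose out of reach is approached as far as the arm can. A call is refused whole if a number of a shift passes 1 or a number of a turn 1, either way. A call with a gripper value outside its range is refused whole. The fingers move at their own pace and stop on an object; "grip_force" is the grip in N (left out, the last holds). Time passes only in rows, so rows that do not move let the fingers close, or fill a call up. It gives the time, the measured TCP pose, the force, the opening and the grip force at its end, in the units of the state.
- observe(): the state, without advancing time (a new reading comes with each control period).
- camera(name): name is "side" or "top" or "wrist"; returns a dict with "pixels" (420x560x3 uint8, red, green, blue), "z_map" (420x560 float32, m along the optical axis (not along the pixel's ray), 0 where there is no reading), "K" (3x3 intrinsics, pixels), "eye" and "rotation" of the camera in the world. Camera axes: x right, y down, z forward; pixel columns grow to the right and rows downward; lengths in m; the calibration is good to about 2 mm. The wrist camera is an equidistant fisheye: a pixel r from the principal point sees the ray r / f radians off the axis. A picture is of the moment at which its call begins.
- job_done(): hands the job in; it is judged then, once.
Trained networks look in a picture, given as the dict that the camera call returned (one of the last four; its "shot" number tells which), for a name from the list of things; names that differ only in an ending like _2 or _b are one class to them, and where a whole thing is asked for, a point or a joint stands for the part that bears it (a point fixed in the world has none). Each returns a list of dicts, best first, with "conf" (0 to 1); they miss things now and then, are a little off and sometimes report something else, mostly with a low value. They report only what shows in the picture. A call takes as long as a camera call.
- search_frame(thing, picture): "at" ([column, row] in pixels, amid what is visible of it).
- mark_of(thing, picture): "at" ([column, row] in pixels: a listed point, or the origin of a listed thing).
The state is a dict: "time_s": time; "q": joint angles; "joint_vel": joint speeds; "effort": joint torques, N m; "position": TCP position; "ee_rot": TCP orientation; "contact_force": force on the tool from outside, world axes, zero at the start; "ft_torque": the same for the moment, N m; "opening": finger opening in m; "grip_force": force on a finger pad.
Only numpy, scipy, OpenCV 4.12 (cv2) and the standard library are available. Lean on these libraries where they do the work, as an engineer would, in place of code of your own. Each camera call takes 0.05 s, during which the arm holds its last target. There are 200 camera calls.

## Working session

There is one attempt and no reset: what is moved stays moved. The work goes in short steps, Python scripts to look and compute and a tool call to move; the robot and the scene stay as the last step left them, time stands still between calls to the robot, and variables do not carry over. Pictures are saved under pics/ and viewed, at most 10 in all, crops included, and the job is handed in when it is done.

Besides the shell and the picture viewer there is one more tool, called after "Request:" by a JSON object that holds its "method" and its "body", one argument or row to a line. drive_tool: Moves the arm, as the interface text tells. Its arguments: {"type":"object","properties":{"moves":{"type":"array"},"grip_force":{"type":"number"}},"required":["moves"]}

```bash
mkdir -p pics
cat > h.py <<'E'
import numpy as np, cv2
from scipy.spatial.transform import Rotation as R
from rig import *
def save(p,n): cv2.imwrite('pics/'+n,p['pixels'][:,:,::-1])
def world(p,at,win=1):
    c,r=int(round(at[0])),int(round(at[1]))
    z=p['z_map'][max(r-win,0):r+win+1,max(c-win,0):c+win+1]; z=z[z>0]
    if len(z)==0: return None
    d=np.median(z); K=p['K']
    v=np.array([(at[0]-K[0,2])/K[0,0],(at[1]-K[1,2])/K[1,1],1])*d
    return np.array(p['rotation'])@v+np.array(p['eye'])
def pix(p,X):
    v=np.array(p['rotation']).T@(np.array(X)-np.array(p['eye'])); K=p['K']
    return K[:2,:2]@(v[:2]/v[2])+K[:2,2]
E
python3 - <<'E'
from h import *
np.set_printoptions(precision=4,suppress=True)
s=observe();print(s['position'],s['ee_rot'],s['contact_force'],tcp_to_grasp)
for n in ['side','top']:
    p=camera(n);save(p,n+'0.png');print(n,p['eye'],p['rotation'])
    for t in ['fixture','post_top','bar_mid','plate_hinge','ear_hole','pin_head','pin_tip','ring_end','tin','wrench','hammer','brush','frame','square']:
        m=mark_of(t,p)
        for x in m[:1]: print(t,np.round(x['at'],1),round(x['conf'],2),world(p,x['at']))
E
```

```text
[0.2916 0.5801 0.2301] [ 0.2307  0.973  -0.0013 -0.0003] [ 0.1633 -0.6653  0.0698] 0.0187
side [ 0.2558 -1.0395  0.8075] [ 0.8646 -0.1346  0.074  -0.4784]Traceback (most recent call last):
  File "<stdin>", line 8, in <module>
  File "h.py", line 11, in world
    return np.array(p['rotation'])@v+np.array(p['eye'])
           ~~~~~~~~~~~~~~~~~~~~~~~^~
ValueError: matmul: Input operand 1 has a mismatch in its core dimension 0, with gufunc signature (n?,k),(k,m?)->(n?,m?) (size 3 is different from 4)
```

```bash
sed -i "s/np.array(p\['rotation'\])/R.from_quat(p['rotation']).as_matrix()/" h.py
python3 - <<'E'
from h import *
np.set_printoptions(precision=4,suppress=True)
for n in ['side','top']:
    p=camera(n);save(p,n+'0.png');print(n,p['eye'],p['rotation'],p['K'][0])
    for t in ['fixture','post_top','bar_mid','plate_hinge','ear_hole','pin_head','pin_tip','ring_end','tin','wrench','hammer','brush','frame','square']:
        m=mark_of(t,p)
        for x in m[:1]: print(t,np.round(x['at'],1),round(x['conf'],2),world(p,x['at']))
E
```

```text
side [ 0.2558 -1.0395  0.8075] [ 0.8646 -0.1346  0.074  -0.4784] [427.4798   0.     272.9787]
fixture [290.9 276.1] 0.6 [ 0.5635 -0.2281  0.0592]
post_top [282.  208.9] 0.76 [0.6783 0.1829 0.0034]
bar_mid [255.1 277.6] 0.98 [ 0.4693 -0.2139  0.067 ]
plate_hinge [312.7 253.1] 0.82 [ 0.657  -0.1513  0.057 ]
ear_hole [274.6 235.7] 0.85 [ 0.5716 -0.0619  0.0757]
pin_head [267.2 208.9] 0.55 [ 0.5645 -0.0126  0.1408]
pin_tip [285.5 222.1] 0.59 [ 0.5999 -0.0761  0.127 ]
tin [233.6 255.1] 0.88 [ 0.4472 -0.055   0.028 ]
wrench [313.7 325.6] 0.71 [ 0.5756 -0.3639  0.0086]
hammer [201.6 196. ] 0.98 [0.4184 0.3404 0.0154]
brush [342.5 261.2] 0.74 [ 0.7488 -0.1629  0.014 ]
frame [267.1 180.5] 0.75 [0.6922 0.4099 0.0002]
square [248.7 347. ] 0.65 [ 0.4053 -0.3831  0.0137]
top [0.3981 0.0326 1.7711] [ 0.7155 -0.6959  0.0444 -0.0437] [539.0606   0.     279.7117]
fixture [342.6 220.6] 0.61 [ 0.5829 -0.1676  0.0604]
post_top [313.5 215.1] 0.85 [ 0.587  -0.0686  0.1543]
bar_mid [314.3 214.2] 0.63 [ 0.5898 -0.0709  0.1546]
plate_hinge [338.1 195.4] 0.56 [ 0.6698 -0.1563  0.0222]
ear_hole [321.5 226.6] 0.6 [ 0.557  -0.0967  0.1108]
pin_head [288.8 221.4] 0.87 [0.581  0.003  0.0083]
pin_tip [314.9 213.4] 0.78 [ 0.5925 -0.0728  0.1526]
ring_end [262.7 225.7] 0.55 [0.5651 0.0886 0.0008]
tin [294.6 259. ] 0.91 [ 0.4557 -0.0167  0.0866]
wrench [398.8 224.4] 0.8 [ 0.5814 -0.359   0.0065]
hammer [182.7 272.8] 0.83 [0.4037 0.3399 0.0264]
brush [339.8 167.1] 0.66 [ 0.7684 -0.1626  0.0037]
square [404.9 275.9] 0.93 [ 0.4136 -0.3758  0.0195]
```

View pics/side0.png

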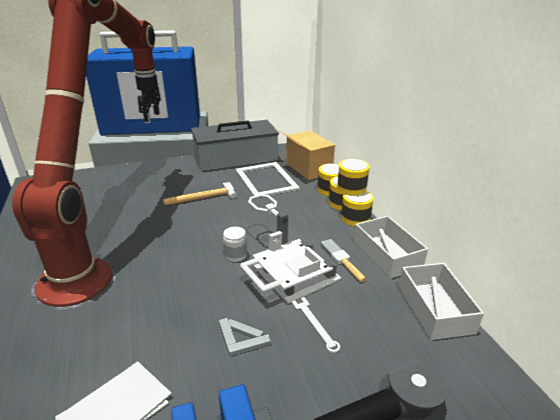

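View pics/top0.png

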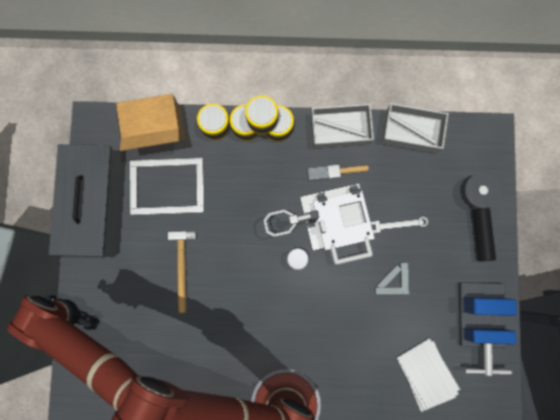

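```bash
cat > fit.py <<'E'
from h import *
from scipy.optimize import least_squares
def pts(tilt,pin=.0025,ring=0):
    def pl(x,z,y): 
        c,s=np.cos(tilt),np.sin(tilt); return np.array([.08+c*x+s*z,y,.05-s*x+c*z])
    c,s=np.cos(.61),np.sin(.61); ex,ez=c*-.051-s*.084, s*-.051+c*.084
    hy=.162-pin
    return dict(post_top=np.array([.029,.095,.152]),bar_mid=pl(-.205,0,0),plate_hinge=np.array([.08,0,.05]),
      ear_hole=pl(ex,ez,.074),pin_head=np.array([.029,hy+.012,.134]),pin_tip=np.array([.029,hy-.074,.134]),
      ring_end=np.array([.029,hy+.086*np.cos(ring),.134+.086*np.sin(ring)]),fixture=np.zeros(3))
def tow(q,P): return R.from_euler('z',q[2]).apply(P)+[q[0],q[1],0]
E
python3 - <<'E'
from fit import *
np.set_printoptions(precision=4,suppress=True)
obs=[]
for n in ['side','top']:
    p=camera(n)
    for t in pts(0):
        for m in mark_of(t,p)[:1]: obs.append((p,n,t,np.array(m['at']),m['conf']))
def f(v,w=True):
    P=pts(v[3])
    return np.concatenate([(pix(p,tow(v,P[t]))-a)*(c if w else 1) for p,n,t,a,c in obs])
s=least_squares(f,[.58,-.165,.1,.05],loss='soft_l1',f_scale=1.5)
print(s.x)
for o,r in zip(obs,f(s.x,False).reshape(-1,2)): print(o[1],o[2],r,round(o[4],2))
import json; json.dump(list(s.x),open('q.json','w'))
P=pts(s.x[3])
for t in P: print(t,tow(s.x,P[t]))
# depth check: points from top camera in fixture frame by height
p=obs[-1][0]
rr,cc=np.mgrid[170:280,240:400]
z=p['z_map'][rr,cc];K=p['K']
v=np.stack([(cc-K[0,2])/K[0,0]*z,(rr-K[1,2])/K[1,1]*z,z],-1)[z>0]
W=R.from_quat(p['rotation']).apply(v)+p['eye']
F=R.from_euler('z',-s.x[2]).apply(W-[s.x[0],s.x[1],0])
for nm,m in dict(post=(F[:,2]>.147)&(F[:,2]<.157),head=(F[:,2]>.12)&(F[:,1]>.13),ear=(F[:,2]>.09)&(F[:,1]<.084)&(F[:,1]>.05),bar=(F[:,0]<-.11)&(F[:,0]>-.14)&(F[:,2]>.04)&(abs(F[:,1])<.05)).items():
    print(nm,m.sum(),F[m].min(0) if m.any() else '',F[m].max(0) if m.any() else '',np.median(F[m],0))
for t in ['tin','hammer','frame','brush']:
    for m in mark_of(t,p)[:1]: print(t,R.from_euler('z',-s.x[2]).apply(world(p,m['at'])-[s.x[0],s.x[1],0]))
E
```

```text
[ 0.5861 -0.1682  0.25    0.0593]
side post_top [-1.8472  3.7269] 0.83
side bar_mid [-1.8197 -1.1375] 0.63
side plate_hinge [0.2327 1.5101] 0.88
side ear_hole [1.3346 2.3579] 0.93
side pin_head [ 0.3041 -1.147 ] 0.75
side pin_tip [0.7009 0.4579] 0.49
side ring_end [-2.3396  1.8116] 0.48
side fixture [1.8368 0.2417] 0.59
top post_top [ 1.4995 -1.4069] 0.6
top bar_mid [0.2985 0.8202] 0.66
top plate_hinge [-0.219  -1.9697] 0.98
top ear_hole [ 1.5168 -0.0512] 0.69
top pin_head [ 0.226  -4.7399] 0.91
top pin_tip [-1.4595  1.6984] 0.88
top ring_end [-135.6323    2.4774] 0.64
top fixture [-3.794   0.6625] 0.77
post_top [ 0.5907 -0.0689  0.152 ]
bar_mid [ 0.4653 -0.199   0.0621]
plate_hinge [ 0.6636 -0.1484  0.05  ]
ear_hole [ 0.5606 -0.0983  0.0949]
pin_head [0.5718 0.0052 0.134 ]
pin_tip [ 0.593  -0.0781  0.134 ]
ring_end [0.5534 0.0769 0.134 ]
fixture [ 0.5861 -0.1682  0.    ]
post 97 [-0.0081  0.0825  0.147 ] [0.0416 0.2045 0.1569] [0.0286 0.1032 0.1511]
head 289 [-0.0083  0.1305  0.1264] [0.0651 0.2483 0.1566] [0.0281 0.1828 0.1409]
ear 62 [-0.0267  0.0668  0.0902] [0.0383 0.0837 0.159 ] [-0.006   0.0744  0.1106]
bar 166 [-0.1325 -0.0497  0.0519] [-0.1103  0.0499  0.0782] [-0.1242  0.0001  0.0664]
tin [0.0294 0.0994 0.154 ]
hammer [-0.0484  0.532   0.0036]
brush [ 0.1617 -0.0316  0.0192]
```

Request:
{"method": "drive_tool", "body": {
  "moves": [
    {"rz": 0.82, "claw": 0.5},
    {"rz": 0.82, "claw": 0.5},
    {"rz": 0.82, "claw": 0.5},
    {"rz": 0.82, "claw": 0.5},
    {"rz": 0.82, "claw": 0.5}
  ]
}}

```text
$.moves[0]: bad value
```

Request:
{"method": "drive_tool", "body": {
  "moves": [
    {"rz": 0.82, "claw": 0.5},
    {"rz": 0.82, "claw": 0.5},
    {"rz": 0.82, "claw": 0.5},
    {"rz": 0.82, "claw": 0.5},
    {"rz": 0.81, "claw": 0.5}
  ]
}}

```text
$.moves[0]: bad value
```

Request:
{"method": "drive_tool", "body": {
  "moves": [
    {"x": -1, "claw": 0.5},
    {"x": -1, "claw": 0.5},
    {"x": -1, "claw": 0.5},
    {"x": -1, "claw": 0.5},
    {"x": -1, "claw": 0.5}
  ]
}}

```text
$.moves[0]: bad value
```

Request:
{"method": "drive_tool", "body": {
  "moves": [
    {"x": -1, "claw": 0.5},
    {"x": -1, "claw": 0.5},
    {"x": -1, "claw": 0.5},
    {"x": -1, "claw": 0.5},
    {"x": -1, "claw": 0.5}
  ]
}}

```text
$.moves[0]: bad value
```

Request:
{"method": "drive_tool", "body": {
  "moves": [
    {"x": 0, "y": 0, "z": 0, "rx": 0, "ry": 0, "rz": 0.82, "claw": 0.5},
    {"x": 0, "y": 0, "z": 0, "rx": 0, "ry": 0, "rz": 0.82, "claw": 0.5},
    {"x": 0, "y": 0, "z": 0, "rx": 0, "ry": 0, "rz": 0.82, "claw": 0.5},
    {"x": 0, "y": 0, "z": 0, "rx": 0, "ry": 0, "rz": 0.82, "claw": 0.5},
    {"x": 0, "y": 0, "z": 0, "rx": 0, "ry": 0, "rz": 0.82, "claw": 0.5}
  ]
}}

```text
time_s: 3.12
position: [0.2919, 0.5807, 0.2313]
ee_rot: [0.435, 0.901, -0.0, -0.0]
contact_force: [0.3, 0.3, -0.4]
opening: 0.0427
grip_force: 0.0
```

Request:
{"method": "drive_tool", "body": {
  "moves": [
    {"x": 0, "y": 0, "z": 0, "rx": 0, "ry": 0, "rz": 0.82, "claw": 0.5},
    {"x": 0, "y": 0, "z": 0, "rx": 0, "ry": 0, "rz": 0.82, "claw": 0.5},
    {"x": 0, "y": 0, "z": 0, "rx": 0, "ry": 0, "rz": 0.82, "claw": 0.5},
    {"x": 0, "y": 0, "z": 0, "rx": 0, "ry": 0, "rz": 0.82, "claw": 0.5},
    {"x": 0, "y": 0, "z": 0, "rx": 0, "ry": 0, "rz": 0.82, "claw": 0.5}
  ]
}}

```text
time_s: 3.53
position: [0.2918, 0.5808, 0.2313]
ee_rot: [0.616, 0.787, -0.0, -0.0]
contact_force: [-0.4, 0.1, -0.7]
opening: 0.0426
grip_force: 0.0
```

Request:
{"method": "drive_tool", "body": {
  "moves": [
    {"x": -1, "y": 0, "z": 0, "rx": 0, "ry": 0, "rz": 0, "claw": 0.5},
    {"x": -1, "y": 0, "z": 0, "rx": 0, "ry": 0, "rz": 0, "claw": 0.5},
    {"x": -1, "y": 0, "z": 0, "rx": 0, "ry": 0, "rz": 0, "claw": 0.5},
    {"x": -1, "y": 0, "z": 0, "rx": 0, "ry": 0, "rz": 0, "claw": 0.5},
    {"x": -1, "y": 0, "z": 0, "rx": 0, "ry": 0, "rz": 0, "claw": 0.5}
  ]
}}

```text
time_s: 3.95
position: [0.3225, 0.4585, 0.2314]
ee_rot: [0.615, 0.789, 0.0, -0.0]
contact_force: [0.1, 0.6, -0.6]
opening: 0.0428
grip_force: 0.0
```

Request:
{"method": "drive_tool", "body": {
  "moves": [
    {"x": -1, "y": 0, "z": 0, "rx": 0, "ry": 0, "rz": 0, "claw": 0.5},
    {"x": -1, "y": 0, "z": 0, "rx": 0, "ry": 0, "rz": 0, "claw": 0.5},
    {"x": -1, "y": 0, "z": 0, "rx": 0, "ry": 0, "rz": 0, "claw": 0.5},
    {"x": -1, "y": 0, "z": 0, "rx": 0, "ry": 0, "rz": 0, "claw": 0.5},
    {"x": -1, "y": 0, "z": 0, "rx": 0, "ry": 0, "rz": 0, "claw": 0.5}
  ]
}}

```text
time_s: 4.37
position: [0.3531, 0.3373, 0.2315]
ee_rot: [0.615, 0.789, 0.0, -0.0]
contact_force: [0.2, -0.0, 0.4]
opening: 0.0427
grip_force: 0.0
```

Request:
{"method": "drive_tool", "body": {
  "moves": [
    {"x": -1, "y": 0, "z": 0, "rx": 0, "ry": 0, "rz": 0, "claw": 0.5},
    {"x": -1, "y": 0, "z": 0, "rx": 0, "ry": 0, "rz": 0, "claw": 0.5},
    {"x": -1, "y": 0, "z": 0, "rx": 0, "ry": 0, "rz": 0, "claw": 0.5},
    {"x": -1, "y": 0, "z": 0, "rx": 0, "ry": 0, "rz": 0, "claw": 0.5},
    {"x": -1, "y": 0, "z": 0, "rx": 0, "ry": 0, "rz": 0, "claw": 0.5}
  ]
}}

```text
time_s: 4.78
position: [0.3836, 0.216, 0.2316]
ee_rot: [0.615, 0.789, 0.0, 0.0]
contact_force: [0.2, 0.1, -0.8]
opening: 0.0428
grip_force: 0.0
```

Request:
{"method": "drive_tool", "body": {
  "moves": [
    {"x": -1, "y": 0, "z": 0, "rx": 0, "ry": 0, "rz": 0, "claw": 0.5},
    {"x": -1, "y": 0, "z": 0, "rx": 0, "ry": 0, "rz": 0, "claw": 0.5},
    {"x": -1, "y": 0, "z": 0, "rx": 0, "ry": 0, "rz": 0, "claw": 0.5},
    {"x": -1, "y": 0, "z": 0, "rx": 0, "ry": 0, "rz": 0, "claw": 0.5},
    {"x": -1, "y": 0, "z": 0, "rx": 0, "ry": 0, "rz": 0, "claw": 0.5}
  ]
}}

```text
time_s: 5.2
position: [0.4142, 0.0947, 0.2316]
ee_rot: [0.615, 0.789, 0.0, 0.0]
contact_force: [-0.7, 0.1, -0.3]
opening: 0.0428
grip_force: 0.0
```

Request:
{"method": "drive_tool", "body": {
  "moves": [
    {"x": -1, "y": 0, "z": 0, "rx": 0, "ry": 0, "rz": 0, "claw": 0.5},
    {"x": -1, "y": 0, "z": 0, "rx": 0, "ry": 0, "rz": 0, "claw": 0.5},
    {"x": -1, "y": 0, "z": 0, "rx": 0, "ry": 0, "rz": 0, "claw": 0.5},
    {"x": -1, "y": 0, "z": 0, "rx": 0, "ry": 0, "rz": 0, "claw": 0.5},
    {"x": -1, "y": 0, "z": 0, "rx": 0, "ry": 0, "rz": 0, "claw": 0.5}
  ]
}}

```text
time_s: 5.62
position: [0.4446, -0.0265, 0.2316]
ee_rot: [0.615, 0.789, 0.0, 0.0]
contact_force: [0.3, -0.0, 0.5]
opening: 0.0427
grip_force: 0.0
```

Request:
{"method": "drive_tool", "body": {
  "moves": [
    {"x": -1, "y": -0.2, "z": 0, "rx": 0, "ry": 0, "rz": 0, "claw": 0.5},
    {"x": -1, "y": -0.2, "z": 0, "rx": 0, "ry": 0, "rz": 0, "claw": 0.5},
    {"x": -1, "y": -0.2, "z": 0, "rx": 0, "ry": 0, "rz": 0, "claw": 0.5},
    {"x": -1, "y": -0.2, "z": 0, "rx": 0, "ry": 0, "rz": 0, "claw": 0.5},
    {"x": -1, "y": -0.2, "z": 0, "rx": 0, "ry": 0, "rz": 0, "claw": 0.5}
  ]
}}

```text
time_s: 6.03
position: [0.4506, -0.1539, 0.2316]
ee_rot: [0.615, 0.789, 0.0, 0.0]
contact_force: [-0.2, -0.2, 0.3]
opening: 0.0424
grip_force: 0.0
```

```bash
cat >> h.py <<'E'
def worldw(p,at,win=1):
    c,r=int(round(at[0])),int(round(at[1]))
    z=p['z_map'][r-win:r+win+1,c-win:c+win+1]; z=z[z>0]
    if len(z)==0: return None
    K=p['K']; u=np.array([(at[0]-K[0,2]),(at[1]-K[1,2])]); rad=np.hypot(*u); th=rad/K[0,0]
    v=np.array([*(u/max(rad,1e-9)*np.tan(th)),1])*np.median(z)
    return R.from_quat(p['rotation']).apply(v)+p['eye']
def pixw(p,X):
    v=R.from_quat(p['rotation']).inv().apply(np.array(X)-p['eye']); K=p['K']
    th=np.arctan2(np.hypot(v[0],v[1]),v[2]); u=v[:2]/np.hypot(v[0],v[1])*th
    return u*K[0,0]+K[:2,2]
E
python3 - <<'E'
from fit import *
import json
np.set_printoptions(precision=4,suppress=True)
q=json.load(open('q.json'));P=pts(q[3])
s=observe();print(s['position'],s['ee_rot'],s['q'])
p=camera('wrist');save(p,'w1.png');print(p['eye'],p['K'][0])
for t in P:
    for m in mark_of(t,p)[:1]: print(t,np.round(m['at'],1),round(m['conf'],2),worldw(p,m['at']),'pred',pixw(p,tow(q,P[t])))
E
```

```text
[ 0.4506 -0.1539  0.2316] [0.6148 0.7887 0.0002 0.0002] [-0.0048  0.3652  0.3957  1.9168 -0.178   0.8929  0.7261]
[ 0.4326 -0.0851  0.3744] [325.1923   0.     279.2898]
post_top [481.2 158.4] 0.84 [ 0.5921 -0.0695  0.153 ] pred [479.3698 157.0349]
bar_mid [282.7 236.6] 0.89 [ 0.4653 -0.2003  0.0661] pred [282.9954 234.1333]
plate_hinge [458.9 224.1] 0.78 [ 0.695  -0.1512  0.0097] pred [456.0495 227.1728]
ear_hole [411.4 168.1] 0.77 [ 0.5539 -0.0964  0.1102] pred [410.7527 169.2445]
pin_head [470.5  63.6] 0.57 [0.5644 0.0002 0.1463] pred [470.778   63.2747]
fixture [381.5 217.9] 0.9 [ 0.5626 -0.1582  0.0582] pred [382.0831 215.218 ]
```

View pics/w1.png

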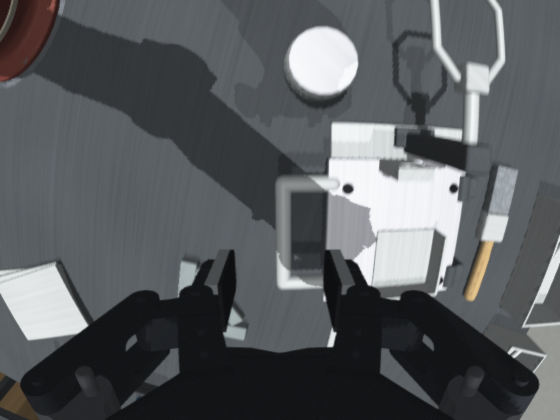

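Request:
{"method": "drive_tool", "body": {
  "moves": [
    {"x": -0.4, "y": 0.02, "z": 0.6, "rx": 0, "ry": 0, "rz": 0, "claw": 0.4},
    {"x": -0.4, "y": 0.02, "z": 0.6, "rx": 0, "ry": 0, "rz": 0, "claw": 0.4},
    {"x": -0.4, "y": 0.02, "z": 0.6, "rx": 0, "ry": 0, "rz": 0, "claw": 0.4},
    {"x": -0.4, "y": 0.02, "z": 0.6, "rx": 0, "ry": 0, "rz": 0, "claw": 0.4},
    {"x": -0.4, "y": 0.02, "z": 0.6, "rx": 0, "ry": 0, "rz": 0, "claw": 0.4}
  ]
}}

```text
time_s: 6.9
position: [0.4657, -0.2, 0.1557]
ee_rot: [0.614, 0.789, 0.0, 0.0]
contact_force: [1.1, -0.1, 0.4]
opening: 0.0339
grip_force: 0.0
```

Request:
{"method": "drive_tool", "body": {
  "moves": [
    {"x": 0, "y": 0, "z": 0.9, "rx": 0, "ry": 0, "rz": 0, "claw": 0.4},
    {"x": 0, "y": 0, "z": 0.9, "rx": 0, "ry": 0, "rz": 0, "claw": 0.4},
    {"x": 0, "y": 0, "z": 0.9, "rx": 0, "ry": 0, "rz": 0, "claw": 0.4},
    {"x": 0, "y": 0, "z": 0.9, "rx": 0, "ry": 0, "rz": 0, "claw": 0.4},
    {"x": 0, "y": 0, "z": 0.9, "rx": 0, "ry": 0, "rz": 0, "claw": 0.4}
  ]
}}

```text
time_s: 7.32
position: [0.4657, -0.1997, 0.0429]
ee_rot: [0.614, 0.789, 0.0, 0.0]
contact_force: [1.5, 0.6, 0.9]
opening: 0.0341
grip_force: 0.0
```

Request:
{"method": "drive_tool", "body": {
  "moves": [
    {"x": 0, "y": 0, "z": 0.1, "rx": 0, "ry": 0, "rz": 0, "claw": 0.3},
    {"x": 0, "y": 0, "z": 0, "rx": 0, "ry": 0, "rz": 0, "claw": 0.1},
    {"x": 0, "y": 0, "z": 0, "rx": 0, "ry": 0, "rz": 0, "claw": 0},
    {"x": 0, "y": 0, "z": 0, "rx": 0, "ry": 0, "rz": 0, "claw": 0},
    {"x": 0, "y": 0, "z": 0, "rx": 0, "ry": 0, "rz": 0, "claw": 0}
  ],
  "grip_force": 40
}}

```text
time_s: 7.73
position: [0.4665, -0.1989, 0.0417]
ee_rot: [0.614, 0.789, 0.001, 0.0]
contact_force: [4.5, 3.9, -10.5]
opening: 0.0144
grip_force: 39.0
```

Request:
{"method": "drive_tool", "body": {
  "moves": [
    {"x": 0, "y": 0.03, "z": -0.3, "rx": 0, "ry": 0, "rz": 0, "claw": 0},
    {"x": 0, "y": 0.035, "z": -0.3, "rx": 0, "ry": 0, "rz": 0, "claw": 0},
    {"x": 0, "y": 0.045, "z": -0.3, "rx": 0, "ry": 0, "rz": 0, "claw": 0},
    {"x": 0, "y": 0.05, "z": -0.3, "rx": 0, "ry": 0, "rz": 0, "claw": 0},
    {"x": 0, "y": 0.06, "z": -0.3, "rx": 0, "ry": 0, "rz": 0, "claw": 0}
  ]
}}

```text
time_s: 8.15
position: [0.4711, -0.1977, 0.0792]
ee_rot: [0.614, 0.789, 0.001, -0.0]
contact_force: [5.4, 2.7, -13.3]
opening: 0.0145
grip_force: 39.0
```

Request:
{"method": "drive_tool", "body": {
  "moves": [
    {"x": 0, "y": 0.08, "z": -0.29, "rx": 0, "ry": 0, "rz": 0, "claw": 0},
    {"x": 0, "y": 0.09, "z": -0.29, "rx": 0, "ry": 0, "rz": 0, "claw": 0},
    {"x": 0, "y": 0.1, "z": -0.29, "rx": 0, "ry": 0, "rz": 0, "claw": 0},
    {"x": 0, "y": 0.11, "z": -0.29, "rx": 0, "ry": 0, "rz": 0, "claw": 0},
    {"x": 0, "y": 0.12, "z": -0.29, "rx": 0, "ry": 0, "rz": 0, "claw": 0}
  ]
}}

```text
time_s: 8.57
position: [0.4819, -0.1949, 0.1152]
ee_rot: [0.615, 0.789, 0.0, -0.001]
contact_force: [4.5, 3.4, -14.1]
opening: 0.0147
grip_force: 39.2
```

```bash
cat > look.py <<'E'
from fit import *
import json,sys
np.set_printoptions(precision=4,suppress=True)
q=json.load(open('q.json'))
def tof(W): return R.from_euler('z',-q[2]).apply(np.array(W)-[q[0],q[1],0])
def look(names,cams=('side','top','wrist'),tag=None):
    s=observe();print('tcp',s['position'],'fix',tof(s['position']),'F',s['contact_force'],'open',s['opening'])
    for c in cams:
        p=camera(c)
        if tag: save(p,f'{c}_{tag}.png')
        w=worldw if c=='wrist' else world
        for t in names:
            for m in mark_of(t,p)[:1]:
                X=w(p,m['at']); print(c,t,np.round(m['at'],1),round(m['conf'],2),None if X is None else tof(X))
    return p
E
python3 - <<'E'
from look import *
look(['bar_mid','ear_hole','post_top','pin_tip'])
E
```

```text
tcp [ 0.4819 -0.1949  0.1152] fix [-0.1075 -0.0001  0.1152] F [  4.4535   3.3997 -14.0561] open 0.014650498559424357
side bar_mid [258.2 251.1] 0.61 [-0.1067 -0.0037  0.1389]
side ear_hole [280.2 222.7] 0.93 [-0.0442 -0.0096  0.2074]
side post_top [282.1 210.3] 0.83 [ 0.1745  0.314  -0.0001]
side pin_tip [287.1 220.4] 0.37 [0.0438 0.089  0.1284]
top bar_mid [353.6 250.8] 0.62 [-0.1117  0.057   0.5176]
top ear_hole [322.1 216.5] 0.63 [0.0169 0.0705 0.141 ]
top post_top [312.  217.4] 0.56 [0.0198 0.1022 0.1535]
top pin_tip [317.8 213.3] 0.88 [0.0299 0.0805 0.1353]
wrist bar_mid [280.3 287.1] 0.65 [-0.1072  0.0014  0.1392]
wrist ear_hole [403.9 206.4] 0.69 [-0.0443  0.0279  0.1084]
```

Request:
{"method": "drive_tool", "body": {
  "moves": [
    {"x": 0, "y": 0.13, "z": -0.28, "rx": 0, "ry": 0, "rz": 0, "claw": 0},
    {"x": 0, "y": 0.14, "z": -0.27, "rx": 0, "ry": 0, "rz": 0, "claw": 0},
    {"x": 0, "y": 0.15, "z": -0.27, "rx": 0, "ry": 0, "rz": 0, "claw": 0},
    {"x": 0, "y": 0.17, "z": -0.26, "rx": 0, "ry": 0, "rz": 0, "claw": 0},
    {"x": 0, "y": 0.18, "z": -0.26, "rx": 0, "ry": 0, "rz": 0, "claw": 0}
  ]
}}

```text
time_s: 9.73
position: [0.4982, -0.1907, 0.1482]
ee_rot: [0.615, 0.788, -0.001, -0.004]
contact_force: [-4.3, 3.2, -11.9]
opening: 0.0141
grip_force: 39.0
```

Request:
{"method": "drive_tool", "body": {
  "moves": [
    {"x": 0, "y": 0, "z": 0, "rx": 0, "ry": 0, "rz": 0, "claw": 0},
    {"x": 0, "y": 0, "z": 0, "rx": 0, "ry": 0, "rz": 0, "claw": 0},
    {"x": 0, "y": 0, "z": 0, "rx": 0, "ry": 0, "rz": 0, "claw": 0},
    {"x": 0, "y": 0, "z": 0, "rx": 0, "ry": 0, "rz": 0, "claw": 0},
    {"x": 0, "y": 0, "z": 0, "rx": 0, "ry": 0, "rz": 0, "claw": 0}
  ]
}}

```text
time_s: 10.15
position: [0.499, -0.1905, 0.1494]
ee_rot: [0.615, 0.788, -0.0, -0.003]
contact_force: [-4.6, 5.6, -3.9]
opening: 0.0143
grip_force: 39.8
```

Run:
```python
from look import *
P=pts(.61)
print({t:P[t] for t in ('bar_mid','ear_hole')})
look(['bar_mid','ear_hole','post_top','pin_tip'],tag='a')
for c in('side','top'):
    p=camera(c)
    for T in(.55,.61,.67): print(c,T,[ (t,pix(p,tow(q,pts(T)[t])).round(1)) for t in('bar_mid','ear_hole','pin_tip')])
    z=p['z_map'];rr,cc=np.mgrid[150:320,220:400];z=z[rr,cc];K=p['K']
    v=np.stack([(cc-K[0,2])/K[0,0]*z,(rr-K[1,2])/K[1,1]*z,z],-1)[z>0]
    F=tof(R.from_quat(p['rotation']).apply(v)+p['eye'])
    m=(F[:,0]>-.06)&(F[:,0]<.07)&(abs(F[:,1])<.075)&(F[:,2]>.045)&(F[:,2]<.16)
    G=F[m]; sel=(G[:,1]>.02) if c=='top' else np.ones(len(G),bool)
    G=G[sel]
    for i in range(4):
        k=np.polyfit(G[:,0],G[:,2],1); r=G[:,2]-np.polyval(k,G[:,0]); G=G[abs(r)<max(.004,np.std(r))]
    print(c,'plate slope',np.arctan(-k[0]),len(G))
```

```text
{'bar_mid': array([-0.088 ,  0.    ,  0.1674]), 'ear_hole': array([0.029, 0.074, 0.134])}
tcp [ 0.499  -0.1905  0.1494] fix [-0.0899 -0.0001  0.1494] F [-4.6199  5.6393 -3.9306] open 0.014340103623034261
side bar_mid [262.  238.5] 0.97 [-0.0993 -0.0115  0.1805]
side ear_hole [284.8 223.3] 0.85 [0.0324 0.0837 0.1254]
side post_top [282.  212.8] 0.76 [-0.0396 -0.0103  0.2359]
side pin_tip [246.9 350.7] 0.37 [-0.2333 -0.163   0.0037]
top bar_mid [352.  244.8] 0.9 [-0.0979  0.0601  0.5367]
top ear_hole [320.7 211.5] 0.79 [0.0316 0.0724 0.1526]
top post_top [313.1 213.1] 0.95 [0.0317 0.0961 0.1543]
top pin_tip [316.5 215. ] 0.59 [0.0237 0.0876 0.1564]
wrist bar_mid [281.7 281.4] 0.55 [-0.0894  0.0035  0.171 ]
wrist ear_hole [489.9 119. ] 0.7 [0.0158 0.0757 0.1494]
wrist post_top [516.1  85.2] 0.95 [0.0309 0.0953 0.1527]
side 0.55 [('bar_mid', array([261.4, 243.2])), ('ear_hole', array([284.2, 224.2])), ('pin_tip', array([283.5, 220.9]))]
side 0.61 [('bar_mid', array([263.6, 239.1])), ('ear_hole', array([285.7, 222.8])), ('pin_tip', array([283.5, 220.9]))]
side 0.67 [('bar_mid', array([266., 235.])), ('ear_hole', array([287.2, 221.4])), ('pin_tip', array([283.5, 220.9]))]
side plate slope 0.4418062570326601 424
top 0.55 [('bar_mid', array([354.1, 246.9])), ('ear_hole', array([320.2, 214.9])), ('pin_tip', array([316.2, 214. ]))]
top 0.61 [('bar_mid', array([354. , 244.5])), ('ear_hole', array([319.9, 213.2])), ('pin_tip', array([316.2, 214. ]))]
top 0.67 [('bar_mid', array([353.9, 241.9])), ('ear_hole', array([319.6, 211.4])), ('pin_tip', array([316.2, 214. ]))]
top plate slope 0.5784852982400058 410
```

Request:
{"method": "drive_tool", "body": {
  "moves": [
    {"x": 0, "y": 0, "z": 0, "rx": 0, "ry": 0, "rz": 0, "claw": 0.35},
    {"x": 0, "y": 0, "z": 0, "rx": 0, "ry": 0, "rz": 0, "claw": 0.35},
    {"x": 0, "y": 0, "z": 0, "rx": 0, "ry": 0, "rz": 0, "claw": 0.35},
    {"x": 0, "y": 0, "z": -0.3, "rx": 0, "ry": 0, "rz": 0, "claw": 0.35},
    {"x": 0, "y": 0, "z": -0.6, "rx": 0, "ry": 0, "rz": 0, "claw": 0.35}
  ]
}}

```text
time_s: 11.42
position: [0.5011, -0.1925, 0.1714]
ee_rot: [0.615, 0.788, -0.001, 0.0]
contact_force: [0.3, 0.0, 0.5]
opening: 0.0299
grip_force: 0.0
```

Request:
{"method": "drive_tool", "body": {
  "moves": [
    {"x": 0, "y": 0, "z": -0.8, "rx": 0, "ry": 0, "rz": 0, "claw": 0.2},
    {"x": 0, "y": 0, "z": -0.8, "rx": 0, "ry": 0, "rz": 0, "claw": 0},
    {"x": 0, "y": 0, "z": -0.8, "rx": 0, "ry": 0, "rz": 0, "claw": 0},
    {"x": 0, "y": 0, "z": -0.8, "rx": 0, "ry": 0, "rz": 0, "claw": 0},
    {"x": 0, "y": 0, "z": -0.8, "rx": 0, "ry": 0, "rz": 0, "claw": 0}
  ]
}}

```text
time_s: 11.83
position: [0.5017, -0.1928, 0.2737]
ee_rot: [0.615, 0.788, 0.0, 0.002]
contact_force: [-0.0, -0.6, -1.1]
opening: 0.0003
grip_force: 0.0
```

Request:
{"method": "drive_tool", "body": {
  "moves": [
    {"x": 0.8, "y": 0.48, "z": 0, "rx": 0, "ry": 0, "rz": 0, "claw": 0},
    {"x": 0.8, "y": 0.48, "z": 0, "rx": 0, "ry": 0, "rz": 0, "claw": 0},
    {"x": 0.8, "y": 0.48, "z": 0, "rx": 0, "ry": 0, "rz": 0, "claw": 0},
    {"x": 0.8, "y": 0.48, "z": 0, "rx": 0, "ry": 0, "rz": 0, "claw": 0},
    {"x": 0.8, "y": 0.48, "z": 0, "rx": 0, "ry": 0, "rz": 0, "claw": 0}
  ]
}}

```text
time_s: 12.25
position: [0.5361, -0.08, 0.2728]
ee_rot: [0.615, 0.788, 0.001, 0.002]
contact_force: [0.4, -0.0, -0.9]
opening: -0.0005
grip_force: 0.0
```

Request:
{"method": "drive_tool", "body": {
  "moves": [
    {"x": 0.8, "y": 0.48, "z": 0, "rx": 0, "ry": 0, "rz": 0, "claw": 0},
    {"x": 0.8, "y": 0.48, "z": 0, "rx": 0, "ry": 0, "rz": 0, "claw": 0},
    {"x": 0.8, "y": 0.48, "z": 0, "rx": 0, "ry": 0, "rz": 0, "claw": 0},
    {"x": 0.8, "y": 0.48, "z": 0, "rx": 0, "ry": 0, "rz": 0, "claw": 0},
    {"x": 0.8, "y": 0.48, "z": 0, "rx": 0, "ry": 0, "rz": 0, "claw": 0}
  ]
}}

```text
time_s: 12.67
position: [0.5701, 0.0319, 0.2728]
ee_rot: [0.615, 0.788, 0.001, 0.002]
contact_force: [0.0, 0.3, 0.2]
opening: -0.0001
grip_force: 0.0
```

Run:
```python
from look import *
look(['bar_mid','ear_hole','post_top','pin_tip','pin_head','ring_end'],tag='b')
for c in('side','top'):
    p=camera(c)
    z=p['z_map'];rr,cc=np.mgrid[150:320,220:400];z=z[rr,cc];K=p['K']
    v=np.stack([(cc-K[0,2])/K[0,0]*z,(rr-K[1,2])/K[1,1]*z,z],-1)[z>0]
    F=tof(R.from_quat(p['rotation']).apply(v)+p['eye'])
    b=(F[:,0]<-.07)&(F[:,0]>-.11)&(F[:,2]>.14)&(F[:,2]<.2)&(abs(F[:,1])<.04)
    print('bar',b.sum(),np.median(F[b],0),F[b].max(0))
    m=(F[:,0]>-.04)&(F[:,0]<.06)&(F[:,1]<.06)&(F[:,1]>.015)&(F[:,2]>.065)&(F[:,2]<.16)
    G=F[m]
    for i in range(6):
        k=np.polyfit(G[:,0],G[:,2],1); r=G[:,2]-np.polyval(k,G[:,0]); G=G[abs(r-np.median(r))<max(.003,1.5*np.std(r))] if i<5 else G
    print(c,'plate slope',np.arctan(-k[0]),len(G),np.polyval(k,0.08))
```

```text
tcp [0.5701 0.0319 0.2728] fix [0.034  0.1978 0.2728] F [0.0445 0.2892 0.1941] open -0.00013524598437156772
side bar_mid [264.9 239.5] 0.87 [-0.0901 -0.0101  0.1731]
side ear_hole [285.6 220.2] 0.98 [0.026  0.0703 0.1458]
side post_top [282.7 210.3] 0.77 [0.1741 0.3096 0.0024]
side pin_tip [286.2 218.3] 0.58 [0.0289 0.0718 0.1503]
side pin_head [265.5 208.5] 0.64 [0.0135 0.1591 0.1419]
side ring_end [256.  196.5] 0.68 [0.0302 0.2441 0.1358]
top bar_mid [352.6 243.4] 0.6 [-0.0838  0.003   0.1656]
top ear_hole [318.8 212.8] 0.59 [0.0295 0.0784 0.1482]
top post_top [314.2 212.5] 0.85 [0.0332 0.0921 0.1505]
top pin_tip [313.  215.9] 0.74 [0.0233 0.0985 0.1571]
top pin_head [289.5 221.7] 0.59 [-0.0246  0.1925  0.6424]
top ring_end [343.1 219.2] 0.42 [-0.0028  0.0058  0.1108]
wrist pin_head [276.7 226.7] 0.82 [0.0296 0.1721 0.1405]
wrist ring_end [276.1 144.6] 0.64 [0.0295 0.2447 0.1383]
bar 144 [-0.095  -0.0004  0.1702] [-0.0845  0.0397  0.1748]
side plate slope 0.5868571818383431 168 0.05614877110861987
bar 143 [-0.0911 -0.0001  0.1713] [-0.0829  0.0397  0.1812]
top plate slope 0.5785409166744693 273 0.05784826450815364
```

View pics/wrist_b.png

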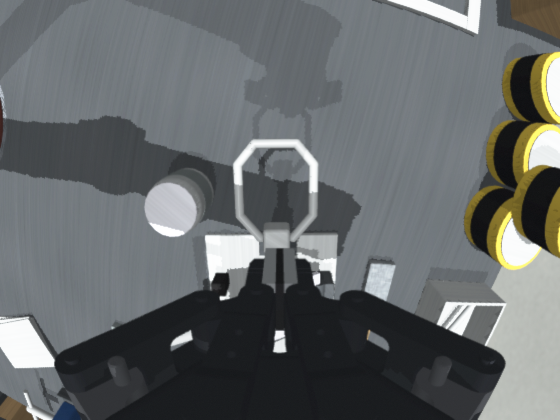

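Request:
{"method": "drive_tool", "body": {
  "moves": [
    {"x": 0, "y": 0, "z": 0, "rx": 0, "ry": 0, "rz": 1, "claw": 0},
    {"x": 0, "y": 0, "z": 0, "rx": 0, "ry": 0, "rz": 1, "claw": 0},
    {"x": 0, "y": 0, "z": 0, "rx": 0, "ry": 0, "rz": 1, "claw": 0},
    {"x": 0, "y": 0, "z": 0, "rx": 0, "ry": 0, "rz": 1, "claw": 0},
    {"x": 0, "y": 0, "z": 0, "rx": 0, "ry": 0, "rz": 1, "claw": 0}
  ]
}}

```text
time_s: 14.23
position: [0.5689, 0.0318, 0.2711]
ee_rot: [0.8, 0.601, -0.0, -0.0]
contact_force: [0.1, -0.6, 0.3]
opening: -0.0002
grip_force: 0.0
```

Request:
{"method": "drive_tool", "body": {
  "moves": [
    {"x": 0, "y": 0, "z": 0, "rx": 0, "ry": 0, "rz": 1, "claw": 0},
    {"x": 0, "y": 0, "z": 0, "rx": 0, "ry": 0, "rz": 1, "claw": 0},
    {"x": 0, "y": 0, "z": 0, "rx": 0, "ry": 0, "rz": 1, "claw": 0},
    {"x": 0, "y": 0, "z": 0, "rx": 0, "ry": 0, "rz": 1, "claw": 0},
    {"x": 0, "y": 0, "z": 0, "rx": 0, "ry": 0, "rz": 1, "claw": 0}
  ]
}}

```text
time_s: 14.65
position: [0.5689, 0.0319, 0.2711]
ee_rot: [0.928, 0.373, 0.0, -0.0]
contact_force: [-0.0, 0.3, 0.2]
opening: 0.0001
grip_force: 0.0
```

Request:
{"method": "drive_tool", "body": {
  "moves": [
    {"x": 0, "y": 0, "z": 0, "rx": 0, "ry": 0, "rz": 1, "claw": 0},
    {"x": 0, "y": 0, "z": 0, "rx": 0, "ry": 0, "rz": 1, "claw": 0},
    {"x": 0, "y": 0, "z": 0, "rx": 0, "ry": 0, "rz": 1, "claw": 0},
    {"x": 0, "y": 0, "z": 0, "rx": 0, "ry": 0, "rz": 1, "claw": 0},
    {"x": 0, "y": 0, "z": 0, "rx": 0, "ry": 0, "rz": 1, "claw": 0}
  ]
}}

```text
time_s: 15.07
position: [0.5689, 0.0319, 0.2711]
ee_rot: [0.993, 0.12, 0.0, -0.0]
contact_force: [0.5, 0.7, -0.3]
opening: 0.0002
grip_force: 0.0
```

Request:
{"method": "drive_tool", "body": {
  "moves": [
    {"x": -0.04, "y": -0.02, "z": 0.8, "rx": 0, "ry": 0, "rz": 0, "claw": 0},
    {"x": -0.04, "y": -0.02, "z": 0.8, "rx": 0, "ry": 0, "rz": 0, "claw": 0},
    {"x": -0.04, "y": -0.02, "z": 0.8, "rx": 0, "ry": 0, "rz": 0, "claw": 0},
    {"x": -0.04, "y": -0.02, "z": 0.8, "rx": 0, "ry": 0, "rz": 0, "claw": 0},
    {"x": -0.02, "y": -0.02, "z": 0.8, "rx": 0, "ry": 0, "rz": 0, "claw": 0}
  ]
}}

```text
time_s: 15.48
position: [0.5639, 0.0333, 0.1702]
ee_rot: [0.992, 0.123, 0.0, -0.0]
contact_force: [0.6, -0.2, 0.3]
opening: -0.0
grip_force: 0.0
```

Run:
```python
from look import *
s=observe();print(R.from_quat(s['ee_rot']).as_matrix(), np.degrees(q[2]))
look(['ear_hole','post_top','pin_head','ring_end'],('wrist',),tag='c')
```

```text
[[ 0.9697  0.2444  0.0002]
 [ 0.2444 -0.9697  0.0001]
 [ 0.0002 -0.     -1.    ]] 14.325416706347653
tcp [0.5639 0.0333 0.1702] fix [0.0283 0.2007 0.1702] F [ 0.6066 -0.2376  0.3122] open -4.324093286048547e-06
wrist ear_hole [471.  231.7] 0.72 [0.0363 0.0869 0.1528]
wrist post_top [459.2 246. ] 0.78 [0.0273 0.0937 0.1524]
wrist pin_head [332.3 235.5] 0.55 [0.0327 0.1718 0.1437]
wrist ring_end [208.7 239. ] 0.62 [0.0281 0.2433 0.1371]
```

View pics/wrist_c.png

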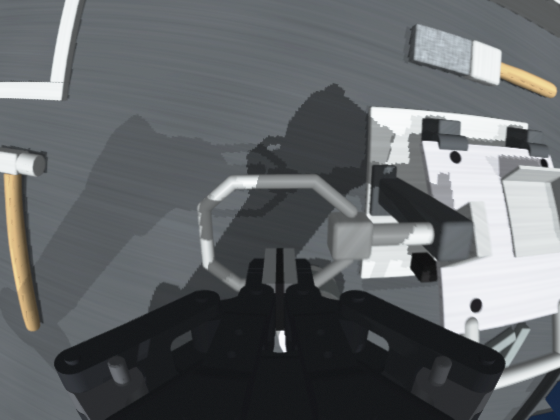

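Request:
{"method": "drive_tool", "body": {
  "moves": [
    {"x": 0.01, "y": 0, "z": 0.5, "rx": 0, "ry": 0, "rz": 0, "claw": 0},
    {"x": 0, "y": 0, "z": 0.5, "rx": 0, "ry": 0, "rz": 0, "claw": 0},
    {"x": 0, "y": 0, "z": 0.5, "rx": 0, "ry": 0, "rz": 0, "claw": 0},
    {"x": 0, "y": 0, "z": 0.4, "rx": 0, "ry": 0, "rz": 0, "claw": 0},
    {"x": 0, "y": 0.2, "z": 0, "rx": 0, "ry": 0, "rz": 0, "claw": 0}
  ]
}}

```text
time_s: 16.15
position: [0.5648, 0.0297, 0.1227]
ee_rot: [0.992, 0.124, -0.001, -0.001]
contact_force: [-0.6, 0.5, -1.0]
opening: 0.0001
grip_force: 0.0
```

Request:
{"method": "drive_tool", "body": {
  "moves": [
    {"x": 0, "y": 0.2, "z": 0, "rx": 0, "ry": 0, "rz": 0, "claw": 0},
    {"x": 0, "y": 0.15, "z": 0, "rx": 0, "ry": 0, "rz": 0, "claw": 0},
    {"x": 0, "y": 0.15, "z": 0, "rx": 0, "ry": 0, "rz": 0, "claw": 0},
    {"x": 0, "y": 0.1, "z": 0, "rx": 0, "ry": 0, "rz": 0, "claw": 0},
    {"x": 0, "y": 0.1, "z": 0, "rx": 0, "ry": 0, "rz": 0, "claw": 0}
  ]
}}

```text
time_s: 16.57
position: [0.5701, 0.0121, 0.1243]
ee_rot: [0.992, 0.123, 0.001, -0.001]
contact_force: [-0.1, 4.0, 2.3]
opening: -0.0002
grip_force: 1.6
```

Request:
{"method": "drive_tool", "body": {
  "moves": [
    {"x": 0, "y": 0.08, "z": 0, "rx": 0, "ry": 0, "rz": 0, "claw": 0},
    {"x": 0, "y": 0.08, "z": 0, "rx": 0, "ry": 0, "rz": 0, "claw": 0},
    {"x": 0, "y": 0.08, "z": 0, "rx": 0, "ry": 0, "rz": 0, "claw": 0},
    {"x": 0, "y": 0.08, "z": 0, "rx": 0, "ry": 0, "rz": 0, "claw": 0},
    {"x": 0, "y": 0.08, "z": 0, "rx": 0, "ry": 0, "rz": 0, "claw": 0}
  ]
}}

```text
time_s: 16.98
position: [0.5725, 0.0017, 0.1236]
ee_rot: [0.992, 0.123, 0.0, -0.0]
contact_force: [0.3, 3.8, 2.2]
opening: -0.0
grip_force: 1.6
```

Request:
{"method": "drive_tool", "body": {
  "moves": [
    {"x": 0, "y": 0.12, "z": 0, "rx": 0, "ry": 0, "rz": 0, "claw": 0},
    {"x": 0, "y": 0.12, "z": 0, "rx": 0, "ry": 0, "rz": 0, "claw": 0},
    {"x": 0, "y": 0.12, "z": 0, "rx": 0, "ry": 0, "rz": 0, "claw": 0},
    {"x": 0, "y": 0.1, "z": 0, "rx": 0, "ry": 0, "rz": 0, "claw": 0},
    {"x": 0, "y": 0.1, "z": 0, "rx": 0, "ry": 0, "rz": 0, "claw": 0}
  ]
}}

```text
time_s: 17.4
position: [0.5757, -0.0122, 0.1235]
ee_rot: [0.992, 0.123, 0.0, 0.0]
contact_force: [0.8, 3.4, 0.1]
opening: 0.0003
grip_force: 1.6
```

Request:
{"method": "drive_tool", "body": {
  "moves": [
    {"x": 0, "y": 0.05, "z": 0, "rx": 0, "ry": 0, "rz": 0, "claw": 0},
    {"x": 0, "y": 0.05, "z": 0, "rx": 0, "ry": 0, "rz": 0, "claw": 0},
    {"x": 0, "y": 0.05, "z": 0, "rx": 0, "ry": 0, "rz": 0, "claw": 0},
    {"x": 0, "y": 0.05, "z": 0, "rx": 0, "ry": 0, "rz": 0, "claw": 0},
    {"x": 0, "y": 0.05, "z": 0, "rx": 0, "ry": 0, "rz": 0, "claw": 0}
  ]
}}

```text
time_s: 17.82
position: [0.577, -0.018, 0.1235]
ee_rot: [0.992, 0.123, -0.0, -0.0]
contact_force: [2.0, 3.1, -0.3]
opening: -0.0002
grip_force: 1.6
```

Request:
{"method": "drive_tool", "body": {
  "moves": [
    {"x": 0, "y": 0.04, "z": 0, "rx": 0, "ry": 0, "rz": 0, "claw": 0},
    {"x": 0, "y": 0.04, "z": 0, "rx": 0, "ry": 0, "rz": 0, "claw": 0},
    {"x": 0, "y": 0.04, "z": 0, "rx": 0, "ry": 0, "rz": 0, "claw": 0},
    {"x": 0, "y": 0.04, "z": 0, "rx": 0, "ry": 0, "rz": 0, "claw": 0},
    {"x": 0, "y": 0.04, "z": 0, "rx": 0, "ry": 0, "rz": 0, "claw": 0}
  ]
}}

```text
time_s: 18.23
position: [0.5773, -0.0192, 0.1235]
ee_rot: [0.992, 0.124, -0.001, -0.003]
contact_force: [-1.5, 9.0, 5.2]
opening: 0.0002
grip_force: 5.1
```

Run:
```python
from look import *
look(['ear_hole','post_top','pin_head','ring_end','pin_tip'],tag='d')
```

```text
tcp [ 0.5773 -0.0192  0.1235] fix [0.0283 0.1465 0.1235] F [-1.471   8.9823  5.2086] open 0.000153054675868221
side ear_hole [284.  224.2] 0.68 [0.026  0.0781 0.1278]
side post_top [284.5 208.9] 0.71 [0.1844 0.3136 0.0027]
side pin_head [276.5 211.8] 0.73 [0.027  0.1197 0.1469]
side ring_end [261.7 205.3] 0.55 [0.1298 0.3809 0.0006]
side pin_tip [281.  210.6] 0.38 [0.0421 0.1192 0.1463]
top ear_hole [321.8 213.4] 0.91 [0.0253 0.0703 0.1514]
top post_top [314.3 216.1] 0.93 [-0.0075  0.1226  0.4634]
top ring_end [314.4 217.8] 0.29 [-0.011   0.1227  0.4565]
top pin_tip [330.2 209.6] 0.53 [0.0377 0.0348 0.0855]
wrist ear_hole [431.9 263.6] 0.8 [0.0373 0.0795 0.1458]
wrist post_top [406.3 289.9] 0.67 [0.0288 0.0933 0.1525]
wrist pin_head [310.5 274.7] 0.89 [0.0345 0.1344 0.1466]
wrist ring_end [153.2 269.9] 0.77 [0.0308 0.2062 0.1383]
wrist pin_tip [474.  269.1] 0.97 [0.03   0.051  0.1404]
```

View pics/wrist_d.png

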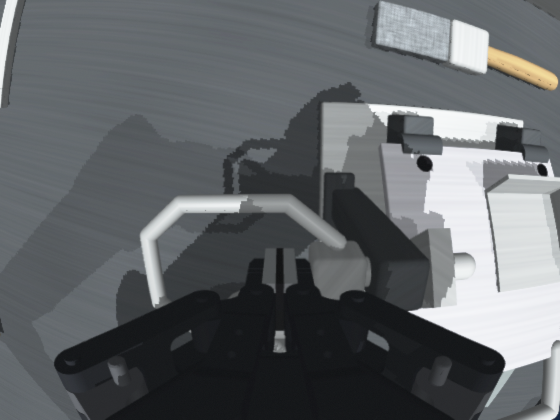

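Request:
{"method": "drive_tool", "body": {
  "moves": [
    {"x": 0, "y": 0.08, "z": 0, "rx": 0, "ry": 0, "rz": 0, "claw": 0},
    {"x": 0, "y": 0.08, "z": 0, "rx": 0, "ry": 0, "rz": 0, "claw": 0},
    {"x": 0, "y": 0.08, "z": 0, "rx": 0, "ry": 0, "rz": 0, "claw": 0},
    {"x": 0, "y": 0, "z": 0, "rx": 0, "ry": 0, "rz": 0, "claw": 0},
    {"x": 0, "y": 0, "z": 0, "rx": 0, "ry": 0, "rz": 0, "claw": 0}
  ]
}}

```text
time_s: 19.55
position: [0.5772, -0.0192, 0.1235]
ee_rot: [0.992, 0.126, -0.003, -0.008]
contact_force: [-4.6, 16.8, 11.2]
opening: -0.0002
grip_force: 8.9
```

Request:
{"method": "drive_tool", "body": {
  "moves": [
    {"x": 0, "y": -0.3, "z": 0, "rx": 0, "ry": 0, "rz": 0, "claw": 0},
    {"x": 0, "y": -0.5, "z": 0, "rx": 0, "ry": 0, "rz": 0, "claw": 0},
    {"x": 0, "y": 0, "z": -0.7, "rx": 0, "ry": 0, "rz": 0, "claw": 0},
    {"x": 0, "y": 0, "z": -0.8, "rx": 0, "ry": 0, "rz": 0, "claw": 0},
    {"x": 0, "y": 0, "z": -0.7, "rx": 0, "ry": 0, "rz": 0, "claw": 0}
  ]
}}

```text
time_s: 19.97
position: [0.5739, -0.0113, 0.179]
ee_rot: [0.993, 0.122, -0.001, 0.002]
contact_force: [0.3, 0.8, 0.3]
opening: -0.0004
grip_force: 0.0
```

Request:
{"method": "drive_tool", "body": {
  "moves": [
    {"x": 0, "y": -0.35, "z": 0, "rx": 0, "ry": 0, "rz": 0, "claw": 0.3},
    {"x": 0, "y": -0.35, "z": 0, "rx": 0, "ry": 0, "rz": 0, "claw": 0.35},
    {"x": 0, "y": -0.35, "z": 0, "rx": 0, "ry": 0, "rz": 0, "claw": 0.35},
    {"x": 0, "y": -0.35, "z": 0, "rx": 0, "ry": 0, "rz": 0, "claw": 0.35},
    {"x": 0, "y": -0.35, "z": 0, "rx": 0, "ry": 0, "rz": 0, "claw": 0.35}
  ]
}}

```text
time_s: 20.38
position: [0.563, 0.0344, 0.1773]
ee_rot: [0.992, 0.123, -0.001, -0.0]
contact_force: [-0.5, 0.4, 0.2]
opening: 0.0298
grip_force: 0.0
```

Run:
```python
from look import *
look(['post_top','pin_head','ring_end','pin_tip'],tag='e')
```

```text
tcp [0.563  0.0344 0.1773] fix [0.0278 0.202  0.1773] F [-0.4953  0.4273  0.2494] open 0.029784957263176454
side post_top [282.  208.2] 0.8 [0.0599 0.1409 0.1373]
side pin_head [274.  214.3] 0.59 [0.0178 0.1187 0.1421]
side ring_end [273.1 212. ] 0.69 [0.0192 0.1258 0.1456]
side pin_tip [290.8 226.4] 0.82 [0.0297 0.0494 0.1354]
top post_top [312.9 213.7] 0.92 [0.0301 0.0971 0.1547]
top pin_head [301.8 219.4] 0.69 [0.0217 0.1329 0.1432]
top pin_tip [328.8 211.2] 0.61 [0.0333 0.0408 0.0898]
wrist post_top [451.1 238.3] 0.66 [0.0294 0.0949 0.1532]
wrist pin_head [384.6 231.1] 0.96 [0.0284 0.1339 0.1348]
wrist ring_end [269.7 234.1] 0.93 [0.0288 0.2064 0.1384]
wrist pin_tip [491.1 227.4] 0.71 [0.031  0.0541 0.141 ]
```

View pics/wrist_e.png

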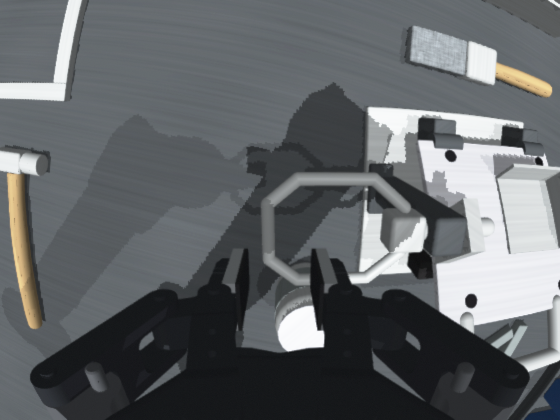

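Request:
{"method": "drive_tool", "body": {
  "moves": [
    {"x": 0.04, "y": -0.2, "z": 0.5, "rx": 0, "ry": 0, "rz": 0, "claw": 0.35},
    {"x": 0, "y": 0, "z": 0.5, "rx": 0, "ry": 0, "rz": 0, "claw": 0.35},
    {"x": 0, "y": 0, "z": 0.5, "rx": 0, "ry": 0, "rz": 0, "claw": 0.35},
    {"x": 0, "y": 0, "z": 0.5, "rx": 0, "ry": 0, "rz": 0, "claw": 0.35},
    {"x": 0, "y": 0, "z": 0.45, "rx": 0, "ry": 0, "rz": 0, "claw": 0.35}
  ]
}}

```text
time_s: 21.55
position: [0.5638, 0.0383, 0.1165]
ee_rot: [0.992, 0.123, -0.0, -0.0]
contact_force: [0.3, 0.4, -0.2]
opening: 0.0296
grip_force: 0.0
```

Request:
{"method": "drive_tool", "body": {
  "moves": [
    {"x": 0, "y": 0, "z": 0, "rx": 0, "ry": 0, "rz": 0, "claw": 0.25},
    {"x": 0, "y": 0, "z": 0, "rx": 0, "ry": 0, "rz": 0, "claw": 0.15},
    {"x": 0, "y": 0, "z": 0, "rx": 0, "ry": 0, "rz": 0, "claw": 0},
    {"x": 0, "y": 0, "z": 0, "rx": 0, "ry": 0, "rz": 0, "claw": 0},
    {"x": 0, "y": 0, "z": 0, "rx": 0, "ry": 0, "rz": 0, "claw": 0}
  ],
  "grip_force": 20
}}

```text
time_s: 21.97
position: [0.5636, 0.0396, 0.1175]
ee_rot: [0.992, 0.124, -0.0, -0.001]
contact_force: [-0.0, 2.7, -0.7]
opening: 0.0069
grip_force: 19.8
```

Request:
{"method": "drive_tool", "body": {
  "moves": [
    {"x": 0, "y": 0.02, "z": -0.34, "rx": 0, "ry": 0, "rz": 0, "claw": 0},
    {"x": 0, "y": 0.05, "z": -0.34, "rx": 0, "ry": 0, "rz": 0, "claw": 0},
    {"x": 0, "y": 0.085, "z": -0.33, "rx": 0, "ry": 0, "rz": 0, "claw": 0},
    {"x": 0, "y": 0.12, "z": -0.32, "rx": 0, "ry": 0, "rz": 0, "claw": 0},
    {"x": 0, "y": 0.15, "z": -0.31, "rx": 0, "ry": 0, "rz": 0, "claw": 0}
  ]
}}

```text
time_s: 22.38
position: [0.5662, 0.0297, 0.1595]
ee_rot: [0.992, 0.124, -0.0, -0.002]
contact_force: [-0.2, 6.7, -2.1]
opening: 0.0068
grip_force: 19.4
```

Run:
```python
from look import *
look(['pin_head','ring_end','pin_tip'],tag='f')
```

```text
tcp [0.5662 0.0297 0.1595] fix [0.0297 0.1966 0.1595] F [-0.2021  6.7044 -2.065 ] open 0.006847241143879666
side pin_head [273.5 217.6] 0.58 [0.017  0.1202 0.1301]
side pin_tip [292.1 227.8] 0.55 [0.1408 0.2012 0.0022]
top pin_head [401.1 223.9] 0.61 [-0.052  -0.1907  0.0098]
top pin_tip [330.1 211.1] 0.47 [0.0327 0.0367 0.0894]
wrist pin_head [391.5 243.6] 0.93 [0.0312 0.1343 0.1398]
wrist ring_end [278.6 280.5] 0.86 [0.0312 0.1977 0.1792]
wrist pin_tip [503.9 239.3] 0.94 [0.0314 0.0537 0.1413]
```

Request:
{"method": "drive_tool", "body": {
  "moves": [
    {"x": 0, "y": 0.17, "z": -0.29, "rx": 0, "ry": 0, "rz": 0, "claw": 0},
    {"x": 0, "y": 0.2, "z": -0.27, "rx": 0, "ry": 0, "rz": 0, "claw": 0},
    {"x": 0, "y": 0.23, "z": -0.25, "rx": 0, "ry": 0, "rz": 0, "claw": 0},
    {"x": 0, "y": 0.26, "z": -0.23, "rx": 0, "ry": 0, "rz": 0, "claw": 0},
    {"x": 0, "y": 0.28, "z": -0.2, "rx": 0, "ry": 0, "rz": 0, "claw": 0}
  ]
}}

```text
time_s: 23.4
position: [0.5733, 0.003, 0.1917]
ee_rot: [0.992, 0.124, 0.0, -0.003]
contact_force: [-3.9, 8.0, 6.8]
opening: 0.0064
grip_force: 19.8
```

Request:
{"method": "drive_tool", "body": {
  "moves": [
    {"x": 0, "y": 0.3, "z": -0.17, "rx": 0, "ry": 0, "rz": 0, "claw": 0},
    {"x": 0, "y": 0.31, "z": -0.14, "rx": 0, "ry": 0, "rz": 0, "claw": 0},
    {"x": 0, "y": 0.33, "z": -0.11, "rx": 0, "ry": 0, "rz": 0, "claw": 0},
    {"x": 0, "y": 0.33, "z": -0.07, "rx": 0, "ry": 0, "rz": 0, "claw": 0},
    {"x": 0, "y": 0.34, "z": -0.04, "rx": 0, "ry": 0, "rz": 0, "claw": 0}
  ]
}}

```text
time_s: 23.82
position: [0.5845, -0.0407, 0.2046]
ee_rot: [0.992, 0.122, 0.002, 0.001]
contact_force: [0.2, 1.5, 0.9]
opening: 0.0071
grip_force: 20.0
```

Run:
```python
from look import *
look(['pin_head','ring_end','pin_tip'],tag='g')
```

```text
tcp [ 0.5845 -0.0407  0.2046] fix [0.03   0.1239 0.2046] F [0.2335 1.5381 0.8811] open 0.007098239662436979
side pin_head [275.1 216.5] 0.69 [0.0175 0.1122 0.1381]
side ring_end [281.9 221.8] 0.7 [0.0138 0.0707 0.1445]
side pin_tip [292.2 225.6] 0.58 [0.146  0.2084 0.005 ]
top ring_end [298.4 261.5] 0.37 [-0.099   0.1692  0.0851]
wrist pin_head [267.6 223.9] 0.78 [0.0309 0.1314 0.1464]
wrist ring_end [280.6 280.9] 0.55 [0.0313 0.1236 0.2241]
wrist pin_tip [385.2 219. ] 0.81 [0.0311 0.0496 0.1393]
```

View pics/wrist_g.png

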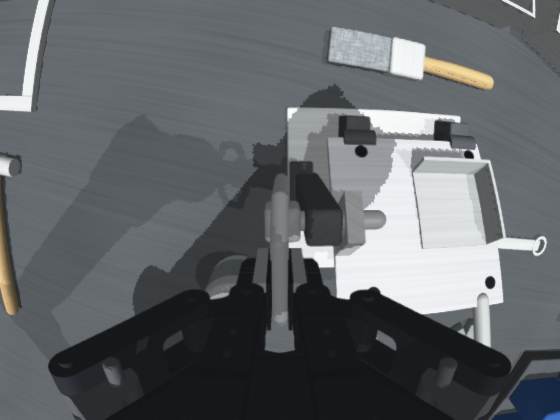

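Request:
{"method": "drive_tool", "body": {
  "moves": [
    {"x": 0, "y": 0.34, "z": -0.01, "rx": 0, "ry": 0, "rz": 0, "claw": 0},
    {"x": 0, "y": 0.34, "z": 0.03, "rx": 0, "ry": 0, "rz": 0, "claw": 0},
    {"x": 0, "y": 0.34, "z": 0.06, "rx": 0, "ry": 0, "rz": 0, "claw": 0},
    {"x": 0, "y": 0.33, "z": 0.09, "rx": 0, "ry": 0, "rz": 0, "claw": 0},
    {"x": 0, "y": 0.32, "z": 0.13, "rx": 0, "ry": 0, "rz": 0, "claw": 0}
  ]
}}

```text
time_s: 24.83
position: [0.5943, -0.0803, 0.1946]
ee_rot: [0.992, 0.123, 0.001, 0.0]
contact_force: [3.5, 0.8, 1.9]
opening: 0.007
grip_force: 20.7
```

Request:
{"method": "drive_tool", "body": {
  "moves": [
    {"x": 0, "y": 0, "z": 0, "rx": 0, "ry": 0, "rz": 0, "claw": 0.2},
    {"x": 0, "y": 0, "z": 0, "rx": 0, "ry": 0, "rz": 0, "claw": 0.25},
    {"x": 0, "y": 0, "z": -0.8, "rx": 0, "ry": 0, "rz": 0, "claw": 0.25},
    {"x": 0, "y": 0, "z": -1, "rx": 0, "ry": 0, "rz": 0, "claw": 0.25},
    {"x": 0, "y": 0, "z": -1, "rx": 0, "ry": 0, "rz": 0, "claw": 0.25}
  ]
}}

```text
time_s: 25.25
position: [0.592, -0.079, 0.2647]
ee_rot: [0.992, 0.123, -0.002, -0.0]
contact_force: [1.0, 0.8, 0.6]
opening: 0.0217
grip_force: 0.0
```

Request:
{"method": "drive_tool", "body": {
  "moves": [
    {"x": 0, "y": 0, "z": -0.8, "rx": 0, "ry": 0, "rz": 0, "claw": 0.25},
    {"x": 0, "y": -0.8, "z": -0.8, "rx": 0, "ry": 0, "rz": 0, "claw": 0.25},
    {"x": 0, "y": -0.8, "z": 0, "rx": 0, "ry": 0, "rz": 0, "claw": 0.25},
    {"x": 0, "y": -0.8, "z": 0, "rx": 0, "ry": 0, "rz": 0, "claw": 0.25},
    {"x": 0, "y": 0, "z": 0, "rx": 0, "ry": 0, "rz": 0, "claw": 0.25}
  ]
}}

```text
time_s: 25.67
position: [0.5778, -0.0153, 0.3044]
ee_rot: [0.992, 0.126, -0.001, -0.002]
contact_force: [1.0, 2.2, -0.8]
opening: 0.0213
grip_force: 0.0
```

Run:
```python
from look import *
look(['pin_head','ring_end','pin_tip','bar_mid','ear_hole'],tag='h')
```

```text
tcp [ 0.5778 -0.0153  0.3044] fix [0.0298 0.1501 0.3044] F [ 1.01    2.2187 -0.844 ] open 0.021272893834850655
side pin_head [273.3 209.5] 0.72 [0.0245 0.1332 0.1485]
side ring_end [293.8 231.2] 0.46 [0.0297 0.0343 0.128 ]
side pin_tip [293.3 225. ] 0.56 [ 0.1557  0.2158 -0.0002]
side bar_mid [262.6 238.8] 0.6 [-0.0923 -0.0023  0.1713]
side ear_hole [286.4 221.9] 0.81 [0.027  0.0676 0.1412]
top pin_head [338.4 168.9] 0.64 [ 0.1702 -0.0311  0.0206]
top ring_end [328.  211.7] 0.58 [0.0275 0.0494 0.1392]
top pin_tip [327.8 213.7] 0.59 [0.0252 0.047  0.1013]
top bar_mid [354.1 241.4] 0.63 [-0.0737 -0.0272  0.0047]
top ear_hole [319.7 213.2] 0.91 [-0.0188  0.1239  0.6189]
wrist pin_head [290.6 190. ] 0.86 [0.0288 0.1339 0.1443]
wrist ring_end [382.7 185.2] 0.72 [0.0306 0.0375 0.1292]
wrist pin_tip [376.5 185.6] 0.8 [0.0224 0.0331 0.0934]
wrist bar_mid [413.6 305.2] 0.89 [0.0403 0.1002 0.3623]
wrist ear_hole [352.3 186.7] 0.66 [0.0329 0.0747 0.1481]
```

View pics/wrist_h.png

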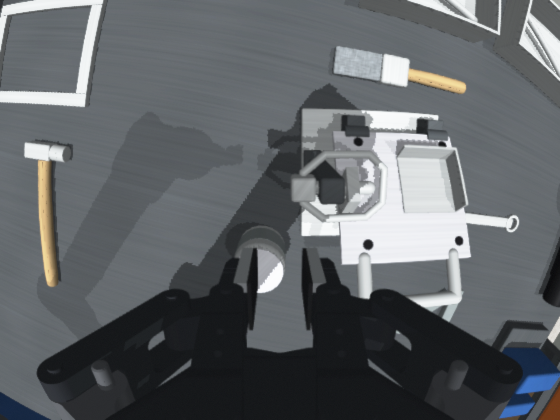

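The ring is closed: its end bar is at (382,187), beyond and a little below the pin's tip. The head sits against the post at (303,188), and nothing else has moved.

```bash
python3 -c "
from rig import *
print(job_done())"
```

```text
the job is handed in; nothing more can be done
None
```

The plate is set at about 35° (measured 33–35°), the pin is fully home through the ear, the ring has snapped shut past the pin's end, and the job is handed in.

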